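# Bring the ratchet reading stand down to a gentle slope

## Robot

A 6-joint arm with a two-finger parallel gripper is mounted at the origin on the work surface. World frame = base frame: x ahead of the robot, y to its left, z up, the work surface at z = 0. Lengths are in mm, angles in rad, forces in N, time in s.
With the tool pointing down it reaches from about 300 to 775 mm from the base axis. Payload 14.6 kg.
Tool frame: the origin (TCP) lies midway between the tips of the shut fingers; the grasp point (between the pads) lies 19 mm behind it (manip.hold_point_z is the distance from the TCP to the grasp point, in mm); z points along the fingers, y is the direction in which the jaws open and shut (so a half turn about z gives the same grasp; the last joint's range is limited). The gripper opens to 94 mm and grips with 3 to 60 N. Pads are 16 mm wide; open, the fingers measure 119 mm over their backs; the gripper's body (75 mm by 177 mm) begins 78 mm behind the grasp point.
Start: joints at [1.079, 0.3, 1.521, -0, 1.321, -0.067], TCP at [226.672, 501.108, 205.446] pointing down, gripper open.
Joint ranges: [-3.03, 3.03], [-0.79, 2.21], [0.23, 2.52], [-1.04, 4.18], [0, 3.07], [-2.55, 2.55]. Speed limits (rad/s): [2.22, 2.22, 2.57, 3.14, 3.14, 3.14].

## Interface

Orientations are given as [roll, pitch, yaw] about the fixed x, y, z axes, in that order (R = Rz(yaw) Ry(pitch) Rx(roll)).
In Python, from cell import manip gives the robot as it stands.
- The arm moves only by the shell command python3 -m crank 'ROWS' [OPENING] [FORCE]. ROWS is JSON, a list of rows, each an object with "offset": the shift along the world's x, y, z in m, a list of three; "spin": the turn about the world's z in degrees. In form: [{"offset": [dx, dy, dz], "spin": spin}, ...]. A call has exactly 8 rows; each row is the pose to reach, as a shift and turn from the pose measured when the call began; what a row does not reach only later rows make up. A row lasts 1/12 s, in which the tool goes at most 41.7 mm and 7.16 degrees, less where a joint would pass 70% of its speed; a pose out of reach is approached as far as the arm can. A call with a gripper value outside its range is refused whole. OPENING is the opening, from 0 (shut) to 1 (fully open), set as the call begins (- or left out, the last holds). The fingers move at their own pace and stop on an object; FORCE is the grip in N (left out, the last holds). Time passes only in rows, so rows that repeat a pose let the fingers close, or fill a call up. It gives the time, the measured TCP pose, the force and the opening at its end, in the units of the state.
- manip.read_state(): the state, without advancing time (a new reading comes with each control period).
- manip.camera(name): name is "scene" or "top" or "wrist"; returns a dict with "pixels" (400x640x3 uint8, red, green, blue), "fx", "fy", "cx", "cy" (pixels), "extrinsics" (4x4, takes a point from world to camera coordinates); the wrist camera has in their place "hand_eye" (4x4, takes a point from camera to tool coordinates, whose origin is the TCP and whose axes are the flange's). Camera axes: x right, y down, z forward; pixel columns grow to the right and rows downward; lengths in mm; the calibration is good to about 2 mm. A picture is of the moment at which its call begins: read the wrist's pose just before it. There is no depth.
- manip.sign_off(): hands the job in, once; it reports no verdict.
Trained networks look in a picture, given as the dict that the camera call returned (one of the last four; its "shot" number tells which), for a name from the list of things; names that differ only in an ending like _2 or _b are one class to them, and where a whole thing is asked for, a point or a joint stands for the part that bears it (a point fixed in the world has none). Each returns a list of dicts, best first, with "conf" (0 to 1); they miss things now and then, are a little off and sometimes report something else, mostly with a low value. They report only what shows in the picture. A call takes as long as a camera call.
- manip.search_frame(picture, name): "location" ([x, y, z] in mm, in world coordinates, good to about 4 mm: the middle of the surface that is visible of it).
- manip.masks_of(picture, name): "mask" (400x640 bool, what is visible of it).
The state is a dict: "clock": time; "joints": joint angles; "qd": joint speeds; "effort": joint torques, N m; "eef_pos": TCP position; "eef_rot": TCP orientation; "wrist_force": force on the tool from outside, world axes, zero at the start; "moment": the same for the moment, N m; "finger_gap": finger opening in mm.
Only numpy, scipy, OpenCV 4.12 (cv2) and the standard library are available. Lean on these libraries where they do the work, as an engineer would, in place of code of your own. Each camera call takes 0.05 s, during which the arm holds its last target. There are 200 camera calls.

## Task

The notebook board of the reading stand is propped too steep, and its ratchet only clicks upwards. Take the board by its black bar, raise it through the remaining notches and past the top, right to the end stop, so that the pawl lets go; lower it under control until it lies flat; then raise it to the notch nearest a slope of 20 degrees, let it down onto the pawl and leave it standing there on its own. Feel for the stop, never force the ratchet or let the board fall, and leave the pawl itself and the things around the stand alone.

Things in the scene. Friction and masses are not known exactly. Their poses are not given: they have to be found in the camera images.
- stand: Grey bench-top reading stand, fixed; foot plate 235 x 300 mm. Origin on the bench under the middle of the hinge; x from the hinge towards the board's free edge (away from the robot), y along the hinge, z up. At its y = +158 to 176 mm stands a blue toothed quadrant (radius 125 mm about the hinge axis), with an orange release shoe on its rim and a horn at its upper end: the end stop.
- hinge_mid (a point): Middle of the board's hinge axis, 75 mm above the bench; axes as the stand's. The quadrant is clamped at its own angle on every stand: all slopes given for notches, release and stop are shifted together by an unknown amount of up to 0.14 rad either way, so the stop and the catch must be felt.
- board: The hinged board, 205 x 280 x 6 mm, light grey, with a 22 mm ledge at its lower edge, a dark strapped notebook (148 x 210 x 12 mm) fixed on it and the lifting bar at its free edge. Origin in the middle of the hinge; x towards the bar, z up from its face. About 0.65 kg (varies by a quarter); the hinge is damped: let go it sinks at 0.5 to 1 rad/s.
- bar_mid (a point): Middle of the round black lifting bar at the board's free edge: 12 mm thick, parallel to the hinge, 255 mm from its axis, 110 mm free length between two 8 mm steel arms; open gap of 38 mm between bar and board. Axes are the board's: x from hinge to bar, y along the bar. It turns with the board and may turn between the fingers. The board pulls on it with about 1 to 4 N.
- slope (a joint): Slope of the board (rad): 0 flat on its rests (bar 75 mm above the bench), grows as the bar is raised. Ten notches, the lowest at 0.245, then 0.087 apart up to 1.03: from each it goes only up. At about 1.19 the pawl clicks onto the orange shoe and is released; the hard stop follows at 1.22, 8 mm of bar travel later. Let go between two notches, it drops to the lower one. At the very start it may still settle onto a notch (0.3 s).
- pawl: Dark steel spring pawl on the board's +y edge: pin 150 mm from the hinge, arm 55 mm long back to the teeth. Origin 105 mm from the hinge on the board's mid line. Released, it stays off the teeth all the way down; it leaves the shoe below 0.33 rad and is ready again when flat. Over 60 N on it is damage: that is 30 N up against the stop or 15 N down against a notch, at the bar; jerks count, also from the closing grip.
- tip_box: Blue pipette-tip box, 120 x 84 x 72 mm high with its white tips, 0.22 kg, loose; origin under its centre. Stands to one side of the stand.
- tube_rack: Red tube rack, 105 x 82 x 30 mm with small tubes up to 45 mm high, 0.2 kg, loose; origin under its centre. Stands to one side of the stand.
- reagent_bottle: White screw-cap bottle, 46 mm in diameter, 92 mm high, loose; origin under its centre. Stands beyond the bar.
- vial: Small amber vial with black cap, 34 mm in diameter, 58 mm high, loose; origin under its centre. Stands beyond the bar.

How it is judged:
By the outcome, as a careful person would: the job done as asked, in the order asked, and still so for the second after the job is handed in, with the robot touching nothing.
It also fails if it takes over 72 s, if anything falls off the work surface, if the arm or the gripper's body presses on something with over 40 N, if the wrist force passes 120 N, or if a joint passes its speed limit or range.

## Working session

There is one attempt and no reset: what is moved stays moved. The work goes in short steps, Python scripts to look and compute and a shell command to move; the robot and the scene stay as the last step left them, time stands still between calls to the robot, and variables do not carry over. Pictures are saved under pics/ and viewed, about 8 in all and at most 12, crops included, and the job is handed in when it is done.

```bash
mkdir -p pics; ls
cat > h.py <<'E'
from cell import manip
import numpy as np, cv2
def save(p,n): cv2.imwrite('pics/'+n,cv2.cvtColor(p['pixels'],cv2.COLOR_RGB2BGR))
E
python3 - <<'E'
from h import *
s=manip.read_state()
print({k:np.round(v,3).tolist() for k,v in s.items()}, manip.hold_point_z)
for c in ['scene','top']:
    p=manip.camera(c); save(p,c+'0.png')
    print(c,p['fx'],p['cx'],p['cy'],np.round(p['extrinsics'],3).tolist())
    for n in ['stand','hinge_mid','board','bar_mid','pawl','tip_box','tube_rack','reagent_bottle','vial']:
        print(n,[(np.round(d['location'],0).tolist(),round(d['conf'],2)) for d in manip.search_frame(p,n)[:2]])
E
```

```text
pics
{'clock': 0.0, 'joints': [1.079, 0.3, 1.522, 0.0, 1.321, -0.067], 'qd': [0.001, -0.001, 0.001, -0.0, 0.001, -0.0], 'effort': [-0.003, -53.18, -35.273, 0.071, 0.024, -0.0], 'eef_pos': [226.56, 500.868, 204.863], 'eef_rot': [-3.14, -0.0, 2.717], 'wrist_force': [0.199, -0.691, -0.31], 'moment': [-0.046, -0.048, 0.01], 'finger_gap': 93.901} 18.8
scene 410.10777444410104 326.4954228387262 200.8041667460292 [[-0.067, 0.998, -0.016, 7.373], [0.651, 0.031, -0.758, -338.083], [-0.756, -0.061, -0.652, 1503.664], [0.0, 0.0, 0.0, 1.0]]
stand [([488.0, 19.0, 11.0], 0.65)]
hinge_mid [([487.0, 25.0, 18.0], 0.66)]
board [([499.0, 20.0, 171.0], 0.88)]
bar_mid []
pawl [([488.0, 20.0, 10.0], 0.61), ([504.0, 174.0, 160.0], 0.59)]
tip_box [([549.0, 324.0, 59.0], 0.78), ([487.0, 24.0, 20.0], 0.66)]
tube_rack [([549.0, -271.0, 31.0], 0.64)]
reagent_bottle [([763.0, 114.0, 66.0], 0.93)]
vial [([752.0, -96.0, 39.0], 0.66)]
top 423.65330209962826 323.9272225640227 202.2055117239436 [[-0.087, -0.996, -0.001, 103.737], [-0.975, 0.086, -0.207, 568.389], [0.206, -0.017, -0.978, 1064.059], [0.0, 0.0, 0.0, 1.0]]
stand [([452.0, 22.0, 156.0], 0.71)]
hinge_mid [([458.0, 20.0, 156.0], 0.73)]
board [([468.0, 18.0, 170.0], 0.77)]
bar_mid [([471.0, 8.0, 177.0], 0.96)]
pawl [([495.0, 174.0, 181.0], 0.39)]
tip_box [([504.0, 332.0, 55.0], 0.92)]
tube_rack [([528.0, -268.0, 27.0], 0.65), ([741.0, 116.0, 92.0], 0.47)]
reagent_bottle [([738.0, 118.0, 89.0], 0.92)]
vial [([734.0, -96.0, 57.0], 0.65)]
```

View pics/scene0.png

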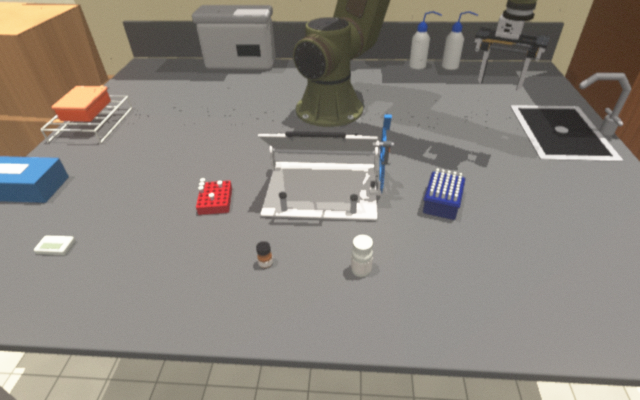

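View pics/top0.png

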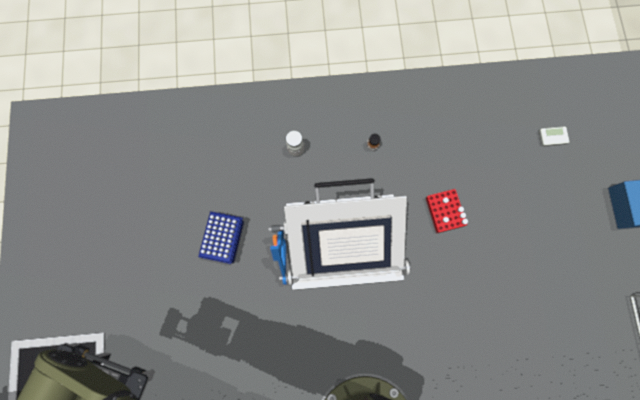

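Scene view shows the bar at about (287–345, 134), the vial (265,253), and the bottle (362,256). In the top view the bar spans (317,185)–(374,181), the quadrant is near (278,255) and the board is steep. Next I triangulate the bar.

```bash
cat >> h.py <<'E'
def P(p):
    K=np.array([[p['fx'],0,p['cx']],[0,p['fy'],p['cy']],[0,0,1]]); return K@np.array(p['extrinsics'])[:3]
def tri(pa,a,pb,b):
    X=cv2.triangulatePoints(P(pa),P(pb),np.array(a,float).reshape(2,1),np.array(b,float).reshape(2,1)).ravel(); return X[:3]/X[3]
def proj(p,X):
    v=P(p)@np.append(X,1); return v[:2]/v[2]
def dark_bar(p,roi,thr):
    x0,y0,x1,y1=roi; g=p['pixels'][y0:y1,x0:x1].max(2)
    n,l,st,_=cv2.connectedComponentsWithStats((g<thr).astype(np.uint8))
    k=1+np.argmax(st[1:,2]); ys,xs=np.where(l==k)
    c=np.polyfit(xs,ys,1); e=[xs.min()-.5,xs.max()+.5]
    return [(x+x0,np.polyval(c,x)+y0) for x in e], st[k].tolist()
E
python3 - <<'E'
from h import *
t=manip.camera('top'); s=manip.camera('scene')
a,i=dark_bar(t,(305,170,385,192),45); b,j=dark_bar(s,(275,126,355,142),45)
print(a,i,b,j)
for L in range(2):
    X=tri(t,a[L],s,b[1-L]); print(X.round(1),(proj(t,X)-a[L]).round(1),(proj(s,X)-b[1-L]).round(1))
A=cv2.resize(s['pixels'][110:230,245:405],None,fx=4,fy=4,interpolation=2)
B=cv2.resize(t['pixels'][170:300,255:425],None,fx=4,fy=4,interpolation=2)
cv2.imwrite('pics/sc.png',A[...,::-1]);cv2.imwrite('pics/tc.png',B[...,::-1])
E
```

```text
Traceback (most recent call last):
  File "h.py", line 13, in dark_bar
    k=1+np.argmax(st[1:,2]); ys,xs=np.where(l==k)
        ~~~~~~~~~^^^^^^^^^^
ValueError: attempt to get argmax of an empty sequence
```

Run:
```python
from h import *
t=manip.camera('top'); s=manip.camera('scene')
A=cv2.resize(s['pixels'][110:230,245:405],None,fx=4,fy=4,interpolation=2)
B=cv2.resize(t['pixels'][170:300,255:425],None,fx=4,fy=4,interpolation=2)
cv2.imwrite('pics/sc.png',A[...,::-1]);cv2.imwrite('pics/tc.png',B[...,::-1])
print(t['pixels'][170:192,345].max(1),s['pixels'][126:142,315].max(1))
for th in (35,45,55,62):
  try:
    a,i=dark_bar(t,(305,170,385,192),th); b,j=dark_bar(s,(275,126,355,142),th+10)
    print(th,np.round(a,1).tolist(),i,np.round(b,1).tolist(),j)
    for L in range(2):
        X=tri(t,a[L],s,b[1-L]); print(X.round(1),(proj(t,X)-a[L]).round(1),(proj(s,X)-b[1-L]).round(1))
  except ValueError: print(th,'none')
```

```text
[125 124 125 125 124 126 125 124 125 115  84  48  48  50  47  88 123 127
 125 126 114  93] [100 102 100 101 100  91  79  72  62  57  61  85 101 108 110 108]
35 none
45 [[324.5, 185.0], [327.5, 185.0]] [20, 15, 3, 1, 3] [[286.5, 133.8], [287.5, 134.2]] [12, 8, 1, 1, 1]
[589.3   3.8 254.8] [21.3 -9.2] [24.1 -1.2]
[587.8  -0.9 254.1] [20.4 -8.6] [23.  -0.9]
55 [[314.5, 185.1], [373.5, 180.2]] [10, 9, 59, 8, 185] [[286.5, 134.4], [343.5, 135.7]] [12, 7, 57, 4, 108]
[577.4  73.7 242.3] [ 0.3 -0. ] [0.3 0. ]
[576.8 -56.  242.5] [-0.8  0.2] [-0.9 -0.1]
62 [[314.5, 185.1], [373.5, 180.2]] [10, 9, 59, 8, 229] [[285.5, 134.2], [344.5, 135.2]] [11, 7, 59, 5, 200]
[577.1  74.7 243.6] [-0.2  0. ] [-0.2 -0. ]
[576.9 -57.1 242.9] [-0.4  0.1] [-0.4 -0. ]h.py:14: RankWarning: Polyfit may be poorly conditioned
  c=np.polyfit(xs,ys,1); e=[xs.min()-.5,xs.max()+.5]
```

View pics/tc.png

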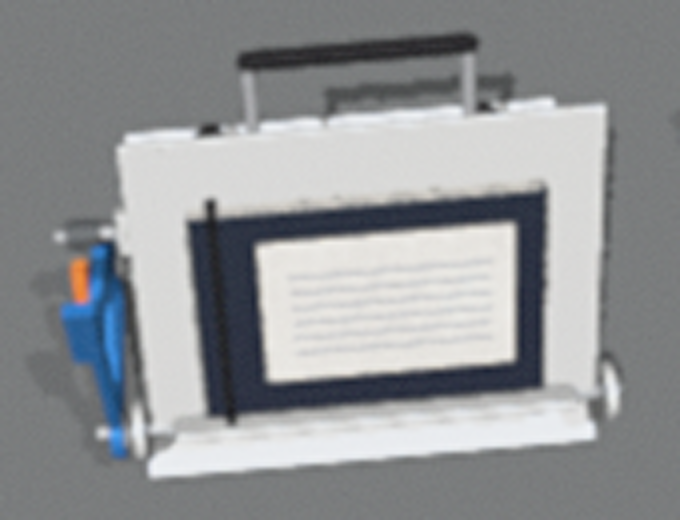

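View pics/sc.png

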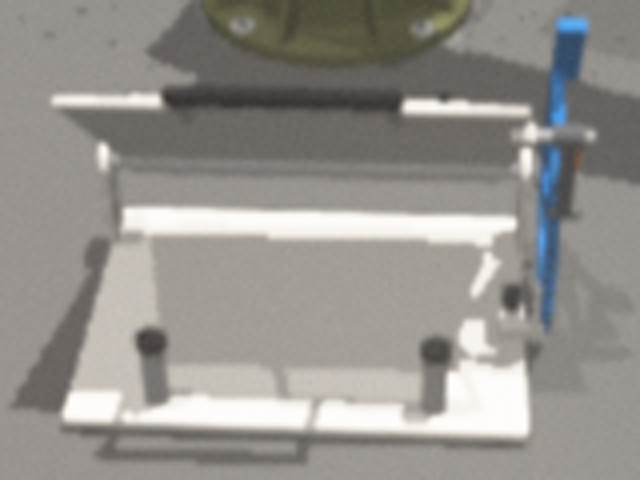

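Top crop: bar at (358,48), hinge discs at (140,430) and (612,388). Scene crop: hinge discs at (103,157) and (527,160), bar at (283,97), pawl near (565,185), and two rest posts. I'll check the hinge from the discs.

Run:
```python
from h import *
t=manip.camera('top'); s=manip.camera('scene')
f=lambda c,o:(o[0]+c[0]/4-.4,o[1]+c[1]/4-.4)
T=(255,170);S=(245,110)
for a,b in (((140,430),(527,160)),((612,388),(103,157))):
    a=f(a,T);b=f(b,S);X=tri(t,a,s,b);print(X.round(1),(proj(t,X)-a).round(1))
print(np.degrees(manip.read_state()['eef_rot'][2]), manip.read_state()['clock'])
```

```text
[387.1 158.   82.1] [-0.7  0. ]
[ 387.2 -141.6   76.4] [-0.3  0.1]
155.6602749815375 1.3
```

```bash
python3 -m crank '[{"offset":[0.02,-0.025,0.02],"spin":-6},{"offset":[0.04,-0.055,0.04],"spin":-12},{"offset":[0.065,-0.085,0.06],"spin":-18},{"offset":[0.09,-0.115,0.08],"spin":-25},{"offset":[0.11,-0.15,0.1],"spin":-32},{"offset":[0.135,-0.18,0.115],"spin":-39},{"offset":[0.155,-0.21,0.125],"spin":-46},{"offset":[0.175,-0.245,0.125],"spin":-52}]' 0.6 5
```

```text
clock: 1.97
eef_pos: [401.8, 256.5, 332.8]
eef_rot: [3.138, -0.001, 1.803]
wrist_force: [0.3, 0.5, -0.9]
finger_gap: 56.5
```

```bash
python3 -m crank '[{"offset":[0.022,-0.03,0],"spin":-2},{"offset":[0.045,-0.062,0],"spin":-4},{"offset":[0.067,-0.094,0],"spin":-6},{"offset":[0.09,-0.126,0],"spin":-8},{"offset":[0.112,-0.158,0],"spin":-10},{"offset":[0.135,-0.19,-0.01],"spin":-12},{"offset":[0.157,-0.222,-0.02],"spin":-13.3},{"offset":[0.175,-0.2475,-0.03],"spin":-13.3}]'
python3 - <<'E'
from h import *
st=manip.read_state();w=manip.camera('wrist');save(w,'w1.png')
print(st['eef_pos'],st['eef_rot'],w['fx'],w['cx'],w['cy'],np.round(w['hand_eye'],3).tolist())
from scipy.spatial.transform import Rotation as R
T=np.eye(4);T[:3,:3]=R.from_euler('xyz',st['eef_rot']).as_matrix();T[:3,3]=st['eef_pos']
w['extrinsics']=np.linalg.inv(T@np.array(w['hand_eye']))
for X in ([577,74,243],[577,-57,243],[577,9,243]): print(proj(w,X).round(1))
E
```

```text
clock: 2.63
eef_pos: [577.9, 6.5, 302.2]
eef_rot: [3.138, -0.001, 1.569]
wrist_force: [0.4, 0.7, -0.6]
finger_gap: 56.5
[577.87667261   6.48662247 302.19253329] [ 3.13800965e+00 -8.00249961e-04  1.56865561e+00] 292.13302426167843 320.51677226870123 199.10422943052274 [[-0.0, -0.973, -0.231, 65.877], [1.0, 0.0, -0.0, 0.886], [0.0, -0.231, 0.973, -178.334], [0.0, 0.0, 0.0, 1.0]]
[317.9 127.5]
[318.5 278.5]
[318.2 207.1]
```

View pics/w1.png

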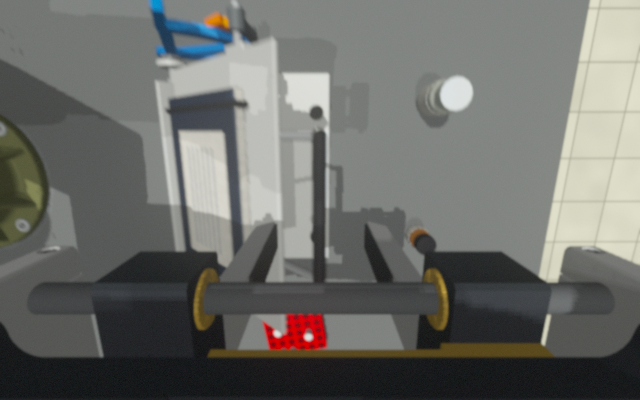

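Wrist view: the bar is vertical at column 319, rows 130–282, midway between the fingers (predicted 318), so it is well aligned. Descending.

```bash
python3 -m crank '[{"offset":[0,0.001,-0.015],"spin":0},{"offset":[0,0.002,-0.03],"spin":0},{"offset":[0,0.002,-0.045],"spin":0},{"offset":[0,0.002,-0.058],"spin":0},{"offset":[0,0.002,-0.068],"spin":0},{"offset":[0,0.002,-0.075],"spin":0},{"offset":[0,0.002,-0.078],"spin":0},{"offset":[0,0.002,-0.078],"spin":0}]' 0.35 5; python3 -m crank '[{"offset":[0,0,0],"spin":0},{"offset":[0,0,0],"spin":0},{"offset":[0,0,0],"spin":0},{"offset":[0,0,0],"spin":0},{"offset":[0,0,0],"spin":0},{"offset":[0,0,0],"spin":0},{"offset":[0,0,0],"spin":0},{"offset":[0,0,0],"spin":0}]' 0.18 5
```

```text
clock: 3.35
eef_pos: [579.1, 5.1, 220.9]
eef_rot: [-3.141, -0.0, 1.567]
wrist_force: [-0.5, -0.5, 0.1]
finger_gap: 33.0
clock: 4.02
eef_pos: [578.9, 5.1, 220.8]
eef_rot: [-3.141, -0.0, 1.567]
wrist_force: [-4.0, -0.1, -0.6]
finger_gap: 17.1
```

```bash
python3 -m crank '[{"offset":[-0.001,0,0],"spin":0},{"offset":[-0.002,0,0],"spin":0},{"offset":[-0.0025,0,0],"spin":0},{"offset":[-0.0025,0,0],"spin":0},{"offset":[-0.0025,0,0],"spin":0},{"offset":[-0.0025,0,0],"spin":0},{"offset":[-0.0025,0,0],"spin":0},{"offset":[-0.0025,0,0],"spin":0}]' 0.15 5;  python3 -m crank '[{"offset":[0,0,0],"spin":0},{"offset":[0,0,0],"spin":0},{"offset":[0,0,0],"spin":0},{"offset":[0,0,0],"spin":0},{"offset":[0,0,0],"spin":0},{"offset":[0,0,0],"spin":0},{"offset":[0,0,0],"spin":0},{"offset":[0,0,0],"spin":0}]' 0.1 5
```

```text
clock: 4.68
eef_pos: [576.5, 5.2, 220.8]
eef_rot: [-3.141, -0.0, 1.567]
wrist_force: [-0.0, -0.5, 1.0]
finger_gap: 13.9
clock: 5.35
eef_pos: [576.1, 5.2, 220.4]
eef_rot: [-3.139, -0.0, 1.567]
wrist_force: [-5.4, 0.7, -3.2]
finger_gap: 11.5
```

Gripped (gap 11.5). Next, a helper for arc offsets and a guard that only reads forces.

```bash
cat > arc.py <<'E'
import sys,numpy as np
s0=float(sys.argv[1])
for a in sys.argv[2:]:
    s1,n=a.split(':');s1=float(s1);n=int(n)
    s=s0+(s1-s0)*np.arange(1,n+1)/n
    print(a,[(round(float(.255*(np.cos(v)-np.cos(s0))),4),round(float(.255*(np.sin(v)-np.sin(s0))),4)) for v in s]); s0=s1
E
cat > ok.py <<'E'
# read-only guard: exit 1 if tangential push at the bar (against raising) exceeds the limit
import sys,numpy as np
from cell import manip
f=manip.read_state()['wrist_force'];s=float(sys.argv[1]);L=float(sys.argv[2])
t=f@np.array([-np.sin(s),0,np.cos(s)]);r=f@np.array([np.cos(s),0,np.sin(s)])
print('tang %.1f rad %.1f'%(t,r)); sys.exit(abs(t)>L or abs(r)>25)
E
python3 arc.py 0.725 0.85:6 0.98:6 1.06:8 1.1:8
```

```text
0.85:6 [(-0.0036, 0.0039), (-0.0072, 0.0078), (-0.0109, 0.0116), (-0.0147, 0.0153), (-0.0186, 0.0189), (-0.0226, 0.0225)]
0.98:6 [(-0.0042, 0.0036), (-0.0085, 0.0071), (-0.0128, 0.0105), (-0.0172, 0.0138), (-0.0217, 0.0171), (-0.0263, 0.0202)]
1.06:8 [(-0.0021, 0.0014), (-0.0043, 0.0028), (-0.0064, 0.0042), (-0.0086, 0.0055), (-0.0108, 0.0068), (-0.013, 0.0081), (-0.0152, 0.0094), (-0.0174, 0.0107)]
1.1:8 [(-0.0011, 0.0006), (-0.0022, 0.0012), (-0.0034, 0.0018), (-0.0045, 0.0024), (-0.0056, 0.003), (-0.0067, 0.0036), (-0.0079, 0.0042), (-0.009, 0.0048)]
```

```bash
python3 -m crank '[{"offset":[-0.002,0,0.002],"spin":0},{"offset":[-0.005,0,0.005],"spin":0},{"offset":[-0.009,0,0.0095],"spin":0},{"offset":[-0.013,0,0.0135],"spin":0},{"offset":[-0.017,0,0.0175],"spin":0},{"offset":[-0.02,0,0.02],"spin":0},{"offset":[-0.0225,0,0.0225],"spin":0},{"offset":[-0.0225,0,0.0225],"spin":0}]' 0.05 12; python3 ok.py 0.85 20
```

```text
clock: 6.02
eef_pos: [553.2, 5.2, 243.6]
eef_rot: [-3.14, -0.0, 1.567]
wrist_force: [1.1, 2.3, -1.9]
finger_gap: 11.7
tang -2.1 rad -0.7False
```

```bash
python3 -m crank '[{"offset":[-0.003,0,0.0025],"spin":0},{"offset":[-0.0065,0,0.0055],"spin":0},{"offset":[-0.0105,0,0.0085],"spin":0},{"offset":[-0.015,0,0.012],"spin":0},{"offset":[-0.0195,0,0.0155],"spin":0},{"offset":[-0.0235,0,0.0185],"spin":0},{"offset":[-0.0265,0,0.02],"spin":0},{"offset":[-0.0265,0,0.02],"spin":0}]'; python3 ok.py 0.98 15 && python3 -m crank '[{"offset":[-0.002,0,0.0015],"spin":0},{"offset":[-0.0045,0,0.003],"spin":0},{"offset":[-0.0065,0,0.004],"spin":0},{"offset":[-0.0085,0,0.0055],"spin":0},{"offset":[-0.011,0,0.007],"spin":0},{"offset":[-0.013,0,0.008],"spin":0},{"offset":[-0.013,0,0.008],"spin":0},{"offset":[-0.013,0,0.008],"spin":0}]' ; python3 ok.py 1.04 15
```

```text
clock: 6.68
eef_pos: [526.5, 5.3, 264.5]
eef_rot: [-3.142, -0.0, 1.567]
wrist_force: [5.6, 2.4, 1.5]
finger_gap: 11.6
tang -3.8 rad 4.4
tang -4.1 rad 4.1False
False
```

```bash
sed -i 's/sys.exit(\(.*\))$/sys.exit(int(\1))/' ok.py; tail -1 ok.py; python3 -m crank '[{"offset":[-0.002,0,0.0015],"spin":0},{"offset":[-0.0045,0,0.003],"spin":0},{"offset":[-0.0065,0,0.004],"spin":0},{"offset":[-0.0085,0,0.0055],"spin":0},{"offset":[-0.011,0,0.007],"spin":0},{"offset":[-0.013,0,0.008],"spin":0},{"offset":[-0.013,0,0.008],"spin":0},{"offset":[-0.013,0,0.008],"spin":0}]' ; python3 ok.py 1.04 15
```

```text
print('tang %.1f rad %.1f'%(t,r)); sys.exit(int(abs(t)>L or abs(r)>25))
clock: 7.35
eef_pos: [513.7, 5.3, 272.8]
eef_rot: [3.141, -0.0, 1.567]
wrist_force: [4.9, 1.7, 1.0]
finger_gap: 11.4
tang -3.7 rad 3.4
```

```bash
s() { python3 ok.py $1 7; }
python3 -m crank '[{"offset":[-0.0004,0,0.0002],"spin":0},{"offset":[-0.0008,0,0.0004],"spin":0},{"offset":[-0.0012,0,0.0007],"spin":0},{"offset":[-0.0015,0,0.0009],"spin":0},{"offset":[-0.0018,0,0.001],"spin":0},{"offset":[-0.002,0,0.0012],"spin":0},{"offset":[-0.002,0,0.0012],"spin":0},{"offset":[-0.002,0,0.0012],"spin":0}]' |grep eef_p && s 1.05 && python3 -m crank '[{"offset":[-0.0004,0,0.0002],"spin":0},{"offset":[-0.0008,0,0.0004],"spin":0},{"offset":[-0.0012,0,0.0007],"spin":0},{"offset":[-0.0015,0,0.0009],"spin":0},{"offset":[-0.0018,0,0.001],"spin":0},{"offset":[-0.002,0,0.0011],"spin":0},{"offset":[-0.002,0,0.0011],"spin":0},{"offset":[-0.002,0,0.0011],"spin":0}]' |grep eef_p && s 1.06 && python3 -m crank '[{"offset":[-0.0004,0,0.0002],"spin":0},{"offset":[-0.0008,0,0.0004],"spin":0},{"offset":[-0.0012,0,0.0006],"spin":0},{"offset":[-0.0015,0,0.0008],"spin":0},{"offset":[-0.0018,0,0.001],"spin":0},{"offset":[-0.002,0,0.0011],"spin":0},{"offset":[-0.002,0,0.0011],"spin":0},{"offset":[-0.002,0,0.0011],"spin":0}]' |grep eef_p && s 1.07
```

```text
eef_pos: [511.6, 5.4, 274.1]
tang -1.9 rad 1.0
eef_pos: [509.6, 5.3, 275.2]
tang -2.9 rad 2.2
eef_pos: [507.6, 5.3, 276.4]
tang -2.2 rad 1.9
```

```bash
s() { python3 ok.py $1 7; }
python3 -m crank '[{"offset":[-0.0004,0,0.0002],"spin":0},{"offset":[-0.0008,0,0.0004],"spin":0},{"offset":[-0.0012,0,0.0006],"spin":0},{"offset":[-0.0016,0,0.0008],"spin":0},{"offset":[-0.002,0,0.001],"spin":0},{"offset":[-0.0022,0,0.0012],"spin":0},{"offset":[-0.0022,0,0.0012],"spin":0},{"offset":[-0.0022,0,0.0012],"spin":0}]' |grep eef_p && s 1.08 && python3 -m crank '[{"offset":[-0.0004,0,0.0002],"spin":0},{"offset":[-0.0008,0,0.0004],"spin":0},{"offset":[-0.0012,0,0.0006],"spin":0},{"offset":[-0.0016,0,0.0008],"spin":0},{"offset":[-0.002,0,0.001],"spin":0},{"offset":[-0.0022,0,0.0012],"spin":0},{"offset":[-0.0022,0,0.0012],"spin":0},{"offset":[-0.0022,0,0.0012],"spin":0}]' |grep eef_p && s 1.09 && python3 -m crank '[{"offset":[-0.0004,0,0.0002],"spin":0},{"offset":[-0.0008,0,0.0004],"spin":0},{"offset":[-0.0012,0,0.0006],"spin":0},{"offset":[-0.0016,0,0.0008],"spin":0},{"offset":[-0.002,0,0.001],"spin":0},{"offset":[-0.0022,0,0.0011],"spin":0},{"offset":[-0.0022,0,0.0011],"spin":0},{"offset":[-0.0022,0,0.0011],"spin":0}]' |grep eef_p && s 1.1 && python3 -m crank '[{"offset":[-0.0004,0,0.0002],"spin":0},{"offset":[-0.0008,0,0.0004],"spin":0},{"offset":[-0.0012,0,0.0006],"spin":0},{"offset":[-0.0016,0,0.0008],"spin":0},{"offset":[-0.002,0,0.001],"spin":0},{"offset":[-0.0022,0,0.0011],"spin":0},{"offset":[-0.0022,0,0.0011],"spin":0},{"offset":[-0.0022,0,0.0011],"spin":0}]' |grep eef_p && s 1.11
```

```text
eef_pos: [505.4, 5.4, 277.6]
tang -1.5 rad 3.6
eef_pos: [503.2, 5.4, 278.8]
tang -1.5 rad 2.4
eef_pos: [501.1, 5.4, 279.9]
tang -4.1 rad 3.8
eef_pos: [499.4, 5.4, 280.9]
tang -8.8 rad 2.6
```

```bash
python3 -m crank '[{"offset":[-0.0003,0,0.0001],"spin":0},{"offset":[-0.0006,0,0.0003],"spin":0},{"offset":[-0.0009,0,0.0004],"spin":0},{"offset":[-0.0011,0,0.0005],"spin":0},{"offset":[-0.0013,0,0.0006],"spin":0},{"offset":[-0.0013,0,0.0006],"spin":0},{"offset":[-0.0013,0,0.0006],"spin":0},{"offset":[-0.0013,0,0.0006],"spin":0}]'; python3 ok.py 1.11 12
python3 - <<'E'
from h import *
s=manip.camera('scene'); A=cv2.resize(s['pixels'][100:200,330:420],None,fx=6,fy=6,interpolation=2)
st=manip.read_state();w=manip.camera('wrist'); B=cv2.resize(w['pixels'][0:200,120:320],(600,600),interpolation=2)
cv2.imwrite('pics/sc2.png',A[...,::-1]); cv2.imwrite('pics/w2.png',B[...,::-1])
E
```

```text
clock: 12.68
eef_pos: [498.8, 5.4, 281.2]
eef_rot: [3.138, -0.0, 1.567]
wrist_force: [11.7, 2.1, -2.7]
finger_gap: 11.5
tang -11.7 rad 2.8
```

View pics/sc2.png

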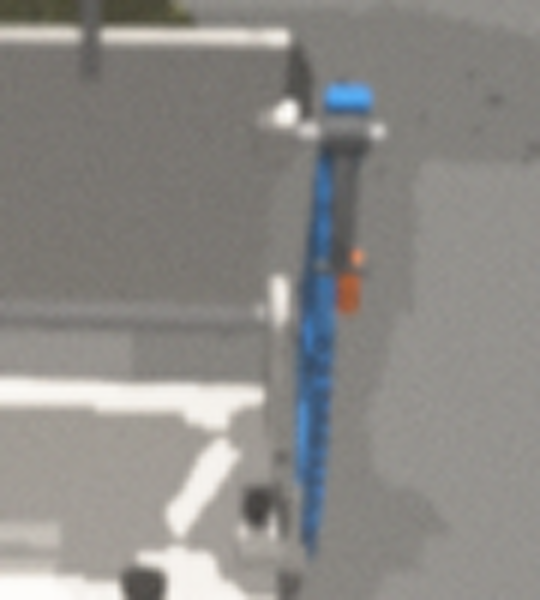

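Scene crop: the pawl pin (345,130) is right under the horn (348,100) and the pawl tip is on the orange shoe (350,265). This looks like the stop; one more gentle push to confirm.

```bash
python3 -m crank '[{"offset":[-0.0003,0,0.0001],"spin":0},{"offset":[-0.0006,0,0.0003],"spin":0},{"offset":[-0.0009,0,0.0004],"spin":0},{"offset":[-0.0011,0,0.0005],"spin":0},{"offset":[-0.0013,0,0.0006],"spin":0},{"offset":[-0.0013,0,0.0006],"spin":0},{"offset":[-0.0013,0,0.0006],"spin":0},{"offset":[-0.0013,0,0.0006],"spin":0}]'; python3 ok.py 1.11 12;python3 arc.py 1.11 1.07:8 0.95:8 0.7:8 0.4:8 0.2:8
```

```text
clock: 13.45
eef_pos: [498.3, 5.4, 281.5]
eef_rot: [3.136, -0.001, 1.567]
wrist_force: [13.9, 2.8, -3.9]
finger_gap: 11.9
tang -14.2 rad 2.7
1.07:8 [(0.0011, -0.0006), (0.0023, -0.0011), (0.0034, -0.0017), (0.0045, -0.0023), (0.0057, -0.0029), (0.0068, -0.0035), (0.0079, -0.0041), (0.009, -0.0047)]
0.95:8 [(0.0033, -0.0019), (0.0067, -0.0038), (0.0099, -0.0057), (0.0132, -0.0077), (0.0164, -0.0098), (0.0196, -0.0119), (0.0228, -0.0141), (0.0259, -0.0163)]
0.7:8 [(0.0064, -0.0047), (0.0127, -0.0097), (0.0188, -0.0148), (0.0247, -0.0201), (0.0305, -0.0256), (0.0361, -0.0313), (0.0415, -0.0371), (0.0467, -0.0431)]
0.4:8 [(0.006, -0.0074), (0.0118, -0.0151), (0.0172, -0.0229), (0.0224, -0.031), (0.0272, -0.0392), (0.0317, -0.0477), (0.0359, -0.0562), (0.0398, -0.065)]
0.2:8 [(0.0024, -0.0059), (0.0047, -0.0119), (0.0068, -0.0179), (0.0087, -0.0239), (0.0105, -0.0301), (0.0122, -0.0362), (0.0137, -0.0424), (0.015, -0.0486)]
```

```bash
python3 -m crank '[{"offset":[0.001,0,-0.0005],"spin":0},{"offset":[0.0025,0,-0.001],"spin":0},{"offset":[0.004,0,-0.002],"spin":0},{"offset":[0.0055,0,-0.003],"spin":0},{"offset":[0.007,0,-0.0035],"spin":0},{"offset":[0.0085,0,-0.0045],"spin":0},{"offset":[0.009,0,-0.0045],"spin":0},{"offset":[0.009,0,-0.0045],"spin":0}]'; python3 ok.py 1.07 8 && python3 -m crank '[{"offset":[0.0025,0,-0.0015],"spin":0},{"offset":[0.0055,0,-0.003],"spin":0},{"offset":[0.0085,0,-0.005],"spin":0},{"offset":[0.0115,0,-0.0065],"spin":0},{"offset":[0.0145,0,-0.0085],"spin":0},{"offset":[0.0175,0,-0.0105],"spin":0},{"offset":[0.0195,0,-0.012],"spin":0},{"offset":[0.0195,0,-0.012],"spin":0}]'; python3 ok.py 0.97 8
```

```text
clock: 14.12
eef_pos: [507.3, 5.4, 276.8]
eef_rot: [3.136, -0.001, 1.567]
wrist_force: [2.7, 1.4, 2.1]
finger_gap: 11.2
tang -1.4 rad 3.1
clock: 14.78
eef_pos: [527.1, 5.3, 264.4]
eef_rot: [3.136, -0.0, 1.567]
wrist_force: [2.9, 0.3, -0.1]
finger_gap: 11.5
tang -2.5 rad 1.5
```

```bash
s() { python3 ok.py $1 5; }
python3 -m crank '[{"offset":[0.001,0,-0.0007],"spin":0},{"offset":[0.002,0,-0.0014],"spin":0},{"offset":[0.003,0,-0.0021],"spin":0},{"offset":[0.004,0,-0.0028],"spin":0},{"offset":[0.005,0,-0.0035],"spin":0},{"offset":[0.006,0,-0.0042],"spin":0},{"offset":[0.006,0,-0.0042],"spin":0},{"offset":[0.006,0,-0.0042],"spin":0}]'|grep eef_p && s 0.95 && python3 -m crank '[{"offset":[0.0005,0,-0.0004],"spin":0},{"offset":[0.001,0,-0.0007],"spin":0},{"offset":[0.0015,0,-0.0011],"spin":0},{"offset":[0.002,0,-0.0015],"spin":0},{"offset":[0.0025,0,-0.0019],"spin":0},{"offset":[0.003,0,-0.0022],"spin":0},{"offset":[0.003,0,-0.0022],"spin":0},{"offset":[0.003,0,-0.0022],"spin":0}]'|grep eef_p && s 0.935 && python3 -m crank '[{"offset":[0.0005,0,-0.0004],"spin":0},{"offset":[0.001,0,-0.0007],"spin":0},{"offset":[0.0015,0,-0.0011],"spin":0},{"offset":[0.002,0,-0.0015],"spin":0},{"offset":[0.0025,0,-0.0019],"spin":0},{"offset":[0.003,0,-0.0023],"spin":0},{"offset":[0.003,0,-0.0023],"spin":0},{"offset":[0.003,0,-0.0023],"spin":0}]'|grep eef_p && s 0.92 && python3 -m crank '[{"offset":[0.0005,0,-0.0004],"spin":0},{"offset":[0.001,0,-0.0008],"spin":0},{"offset":[0.0015,0,-0.0012],"spin":0},{"offset":[0.002,0,-0.0016],"spin":0},{"offset":[0.0025,0,-0.002],"spin":0},{"offset":[0.003,0,-0.0024],"spin":0},{"offset":[0.003,0,-0.0024],"spin":0},{"offset":[0.003,0,-0.0024],"spin":0}]'|grep eef_p && s 0.905
```

```text
eef_pos: [533.2, 5.3, 260.1]
tang -1.6 rad 2.1
eef_pos: [536.2, 5.3, 257.8]
tang -1.2 rad 2.1
eef_pos: [539.3, 5.3, 255.5]
tang -1.0 rad 2.1
eef_pos: [542.3, 5.3, 253.0]
tang -1.2 rad 2.2
```

```bash
s() { python3 ok.py $1 5; }
s 0.9 && python3 -m crank '[{"offset":[0.0005,0,-0.0004],"spin":0},{"offset":[0.001,0,-0.0008],"spin":0},{"offset":[0.0015,0,-0.0012],"spin":0},{"offset":[0.002,0,-0.0016],"spin":0},{"offset":[0.0025,0,-0.002],"spin":0},{"offset":[0.003,0,-0.0024],"spin":0},{"offset":[0.003,0,-0.0024],"spin":0},{"offset":[0.003,0,-0.0024],"spin":0}]'|grep eef_p && s 0.89 && python3 -m crank '[{"offset":[0.0005,0,-0.0004],"spin":0},{"offset":[0.001,0,-0.0008],"spin":0},{"offset":[0.0015,0,-0.0012],"spin":0},{"offset":[0.002,0,-0.0017],"spin":0},{"offset":[0.0025,0,-0.0021],"spin":0},{"offset":[0.003,0,-0.0025],"spin":0},{"offset":[0.003,0,-0.0025],"spin":0},{"offset":[0.003,0,-0.0025],"spin":0}]'|grep eef_p && s 0.875 && python3 -m crank '[{"offset":[0.0005,0,-0.0004],"spin":0},{"offset":[0.001,0,-0.0009],"spin":0},{"offset":[0.0015,0,-0.0013],"spin":0},{"offset":[0.002,0,-0.0017],"spin":0},{"offset":[0.0025,0,-0.0022],"spin":0},{"offset":[0.003,0,-0.0026],"spin":0},{"offset":[0.003,0,-0.0026],"spin":0},{"offset":[0.003,0,-0.0026],"spin":0}]'|grep eef_p && s 0.86; python3 arc.py 0.86 0.78:8 0.5:8 0.22:8 0:8
```

```text
tang -1.1 rad 2.2
eef_pos: [545.3, 5.2, 250.6]
tang -1.9 rad 2.3
eef_pos: [548.4, 5.3, 248.1]
tang -1.9 rad 2.9
eef_pos: [551.4, 5.2, 245.4]
tang -1.6 rad 3.2
0.78:8 [(0.0019, -0.0017), (0.0038, -0.0034), (0.0057, -0.0051), (0.0076, -0.0068), (0.0095, -0.0086), (0.0113, -0.0103), (0.0131, -0.0121), (0.0149, -0.0139)]
0.5:8 [(0.0062, -0.0065), (0.0121, -0.0131), (0.0178, -0.02), (0.0233, -0.0271), (0.0285, -0.0343), (0.0334, -0.0417), (0.0381, -0.0493), (0.0425, -0.0571)]
0.22:8 [(0.0041, -0.0079), (0.008, -0.016), (0.0116, -0.0241), (0.0149, -0.0324), (0.0179, -0.0408), (0.0206, -0.0493), (0.023, -0.0579), (0.0251, -0.0666)]
0:8 [(0.0014, -0.0069), (0.0027, -0.0138), (0.0037, -0.0207), (0.0046, -0.0277), (0.0053, -0.0346), (0.0058, -0.0416), (0.006, -0.0486), (0.0061, -0.0556)]
```

The pawl is off: no catch over more than one pitch. Lowering continues.

```bash
python3 arc.py 0.86 0.66:7 0.46:7 0.26:7 0.1:7 0:7 ; python3 -m crank '[{"offset":[0.0019,0,-0.0017],"spin":0},{"offset":[0.0038,0,-0.0034],"spin":0},{"offset":[0.0057,0,-0.0051],"spin":0},{"offset":[0.0076,0,-0.0068],"spin":0},{"offset":[0.0095,0,-0.0086],"spin":0},{"offset":[0.0113,0,-0.0103],"spin":0},{"offset":[0.0131,0,-0.0121],"spin":0},{"offset":[0.0149,0,-0.0139],"spin":0}]';python3 ok.py 0.78 5
```

```text
0.66:7 [(0.0055, -0.0048), (0.0108, -0.0098), (0.0159, -0.015), (0.021, -0.0202), (0.0258, -0.0257), (0.0305, -0.0312), (0.0351, -0.0369)]
0.46:7 [(0.0044, -0.0058), (0.0086, -0.0118), (0.0126, -0.0178), (0.0165, -0.024), (0.0202, -0.0303), (0.0237, -0.0367), (0.027, -0.0431)]
0.26:7 [(0.0031, -0.0066), (0.0061, -0.0132), (0.0089, -0.02), (0.0114, -0.0268), (0.0138, -0.0337), (0.016, -0.0406), (0.0179, -0.0477)]
0.1:7 [(0.0014, -0.0056), (0.0027, -0.0113), (0.0039, -0.017), (0.005, -0.0228), (0.0059, -0.0285), (0.0066, -0.0343), (0.0073, -0.0401)]
0:7 [(0.0003, -0.0036), (0.0006, -0.0073), (0.0009, -0.0109), (0.001, -0.0145), (0.0012, -0.0182), (0.0012, -0.0218), (0.0013, -0.0255)]
clock: 20.12
eef_pos: [566.4, 5.2, 231.2]
eef_rot: [3.137, -0.0, 1.567]
wrist_force: [1.8, -1.1, 0.6]
finger_gap: 11.5
tang -0.9 rad 1.7
```

```bash
python3 -m crank '[{"offset":[0.0037,0,-0.0037],"spin":0},{"offset":[0.0073,0,-0.0075],"spin":0},{"offset":[0.0108,0,-0.0115],"spin":0},{"offset":[0.0142,0,-0.0155],"spin":0},{"offset":[0.0174,0,-0.0193],"spin":0},{"offset":[0.0206,0,-0.0233],"spin":0},{"offset":[0.0235,0,-0.0272],"spin":0},{"offset":[0.0263,0,-0.0312],"spin":0}]';python3 ok.py 0.62 5 && python3 -m crank '[{"offset":[0.003,0,-0.0042],"spin":0},{"offset":[0.0058,0,-0.0085],"spin":0},{"offset":[0.0086,0,-0.0128],"spin":0},{"offset":[0.0112,0,-0.0172],"spin":0},{"offset":[0.0138,0,-0.0216],"spin":0},{"offset":[0.0163,0,-0.026],"spin":0},{"offset":[0.0187,0,-0.0305],"spin":0},{"offset":[0.021,0,-0.035],"spin":0}]';python3 ok.py 0.46 5; python3 arc.py 0.46 0.32:8 0.18:8 0.06:8
```

```text
clock: 20.78
eef_pos: [593.0, 5.1, 199.5]
eef_rot: [3.137, -0.0, 1.567]
wrist_force: [1.6, -1.8, -0.1]
finger_gap: 11.4
tang -1.0 rad 1.2
clock: 21.45
eef_pos: [614.3, 5.1, 164.1]
eef_rot: [3.137, -0.0, 1.567]
wrist_force: [1.1, -2.3, -0.7]
finger_gap: 11.4
tang -1.1 rad 0.7
0.32:8 [(0.0019, -0.004), (0.0038, -0.0081), (0.0056, -0.0121), (0.0074, -0.0163), (0.009, -0.0204), (0.0106, -0.0246), (0.0121, -0.0288), (0.0136, -0.033)]
0.18:8 [(0.0014, -0.0042), (0.0027, -0.0085), (0.0039, -0.0128), (0.005, -0.0171), (0.0061, -0.0215), (0.0071, -0.0258), (0.008, -0.0302), (0.0088, -0.0346)]
0.06:8 [(0.0007, -0.0038), (0.0013, -0.0075), (0.0018, -0.0113), (0.0023, -0.0151), (0.0027, -0.0189), (0.0031, -0.0227), (0.0034, -0.0265), (0.0037, -0.0304)]
```

```bash
python3 -m crank '[{"offset":[0.0019,0,-0.004],"spin":0},{"offset":[0.0038,0,-0.0081],"spin":0},{"offset":[0.0056,0,-0.0121],"spin":0},{"offset":[0.0074,0,-0.0163],"spin":0},{"offset":[0.009,0,-0.0204],"spin":0},{"offset":[0.0106,0,-0.0246],"spin":0},{"offset":[0.0121,0,-0.0288],"spin":0},{"offset":[0.0136,0,-0.033],"spin":0}]';python3 ok.py 0.32 5 && python3 -m crank '[{"offset":[0.0014,0,-0.0042],"spin":0},{"offset":[0.0027,0,-0.0085],"spin":0},{"offset":[0.0039,0,-0.0128],"spin":0},{"offset":[0.005,0,-0.0171],"spin":0},{"offset":[0.0061,0,-0.0215],"spin":0},{"offset":[0.0068,0,-0.0245],"spin":0},{"offset":[0.007,0,-0.025],"spin":0},{"offset":[0.007,0,-0.025],"spin":0}]';python3 ok.py 0.22 5; python3 arc.py 0.22 0.0:9
```

```text
clock: 22.12
eef_pos: [628.0, 5.1, 130.6]
eef_rot: [3.137, -0.0, 1.567]
wrist_force: [0.2, -1.8, -0.7]
finger_gap: 11.5
tang -0.7 rad -0.0
clock: 22.78
eef_pos: [635.0, 5.1, 105.4]
eef_rot: [3.137, -0.0, 1.567]
wrist_force: [1.9, -1.5, -2.4]
finger_gap: 11.0
tang -2.7 rad 1.3
0.0:9 [(0.0013, -0.0061), (0.0024, -0.0122), (0.0034, -0.0184), (0.0042, -0.0246), (0.0049, -0.0308), (0.0055, -0.037), (0.0058, -0.0432), (0.0061, -0.0494), (0.0061, -0.0556)]
```

```bash
s() { python3 ok.py $1 5; }
python3 -m crank '[{"offset":[0.0002,0,-0.001],"spin":0},{"offset":[0.0004,0,-0.002],"spin":0},{"offset":[0.0006,0,-0.003],"spin":0},{"offset":[0.0008,0,-0.004],"spin":0},{"offset":[0.0009,0,-0.005],"spin":0},{"offset":[0.001,0,-0.006],"spin":0},{"offset":[0.0012,0,-0.007],"spin":0},{"offset":[0.0014,0,-0.008],"spin":0}]' - 6|grep eef_p && s 0.2 && python3 -m crank '[{"offset":[0.0002,0,-0.001],"spin":0},{"offset":[0.0004,0,-0.002],"spin":0},{"offset":[0.0006,0,-0.003],"spin":0},{"offset":[0.0008,0,-0.004],"spin":0},{"offset":[0.0009,0,-0.005],"spin":0},{"offset":[0.001,0,-0.006],"spin":0},{"offset":[0.0012,0,-0.007],"spin":0},{"offset":[0.0013,0,-0.008],"spin":0}]'|grep eef_p && s 0.17 && python3 -m crank '[{"offset":[0.0002,0,-0.001],"spin":0},{"offset":[0.0003,0,-0.002],"spin":0},{"offset":[0.0005,0,-0.003],"spin":0},{"offset":[0.0006,0,-0.004],"spin":0},{"offset":[0.0008,0,-0.005],"spin":0},{"offset":[0.0009,0,-0.006],"spin":0},{"offset":[0.001,0,-0.007],"spin":0},{"offset":[0.0011,0,-0.008],"spin":0}]'|grep eef_p && s 0.14 && python3 -m crank '[{"offset":[0.0002,0,-0.001],"spin":0},{"offset":[0.0003,0,-0.002],"spin":0},{"offset":[0.0004,0,-0.003],"spin":0},{"offset":[0.0005,0,-0.004],"spin":0},{"offset":[0.0006,0,-0.005],"spin":0},{"offset":[0.0007,0,-0.006],"spin":0},{"offset":[0.0008,0,-0.007],"spin":0},{"offset":[0.0008,0,-0.008],"spin":0}]'|grep eef_p && s 0.1
```

```text
eef_pos: [636.6, 5.1, 97.4]
tang -1.8 rad 5.1
eef_pos: [638.0, 5.1, 89.4]
tang -2.0 rad 4.7
eef_pos: [639.2, 5.1, 81.3]
tang -1.4 rad 4.2
eef_pos: [640.1, 5.1, 73.2]
tang -1.4 rad 4.2
```

```bash
s() { python3 ok.py $1 3; }
python3 -m crank '[{"offset":[0.0001,0,-0.001],"spin":0},{"offset":[0.0002,0,-0.002],"spin":0},{"offset":[0.0003,0,-0.003],"spin":0},{"offset":[0.0004,0,-0.004],"spin":0},{"offset":[0.0005,0,-0.005],"spin":0},{"offset":[0.0005,0,-0.006],"spin":0},{"offset":[0.0005,0,-0.007],"spin":0},{"offset":[0.0005,0,-0.008],"spin":0}]'|grep eef_p && s 0.06 && python3 -m crank '[{"offset":[0,0,-0.001],"spin":0},{"offset":[0,0,-0.002],"spin":0},{"offset":[0.0001,0,-0.003],"spin":0},{"offset":[0.0001,0,-0.004],"spin":0},{"offset":[0.0001,0,-0.005],"spin":0},{"offset":[0.0001,0,-0.006],"spin":0},{"offset":[0.0001,0,-0.007],"spin":0},{"offset":[0.0001,0,-0.008],"spin":0}]'|grep eef_p && s 0.03 && python3 -m crank '[{"offset":[0,0,-0.0005],"spin":0},{"offset":[0,0,-0.001],"spin":0},{"offset":[0,0,-0.0015],"spin":0},{"offset":[0,0,-0.002],"spin":0},{"offset":[0,0,-0.0025],"spin":0},{"offset":[0,0,-0.003],"spin":0},{"offset":[0,0,-0.0035],"spin":0},{"offset":[0,0,-0.0035],"spin":0}]'|grep eef_p && s 0.02 && python3 -m crank '[{"offset":[0,0,-0.0005],"spin":0},{"offset":[0,0,-0.001],"spin":0},{"offset":[0,0,-0.0015],"spin":0},{"offset":[0,0,-0.002],"spin":0},{"offset":[0,0,-0.0025],"spin":0},{"offset":[0,0,-0.003],"spin":0},{"offset":[0,0,-0.0035],"spin":0},{"offset":[0,0,-0.0035],"spin":0}]'|grep eef_p && s 0.01
```

```text
eef_pos: [640.8, 5.1, 65.5]
tang 3.3 rad 2.5
```

Run:
```python
from h import *
s=manip.camera('scene'); t=manip.camera('top');print(manip.read_state()['wrist_force'],manip.read_state()['finger_gap'])
A=cv2.resize(s['pixels'][110:230,245:405],None,fx=5,fy=5,interpolation=2)
cv2.imwrite('pics/sc3.png',A[...,::-1])
```

```text
[ 2.62225824 -0.92569809  3.0069521 ] 11.681985394148468
```

View pics/sc3.png

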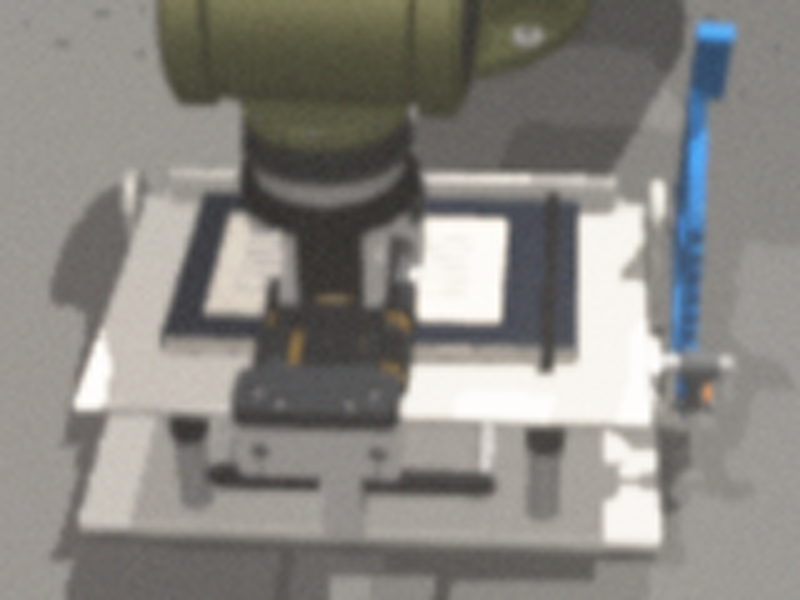

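Run:
```python
from h import *
s=manip.camera('scene'); w=manip.camera('wrist')
for z in (70,75,80,85,90,95):
    x=386+np.sqrt(255**2-(z-75)**2); print(z,proj(s,[x,71.5,z]).round(1),proj(s,[x,-54,z]).round(1))
g=s['pixels'].max(2); print(g[198:214,[294,330,335,340]].T.tolist())
```

```text
70 [341.2 212.8] [288.5 211.1]
75 [341.2 211.3] [288.3 209.5]
80 [341.2 209.7] [288.2 208. ]
85 [341.2 208.1] [288.  206.3]
90 [341.2 206.4] [287.8 204.7]
95 [341.2 204.7] [287.7 203. ]
[[145, 145, 140, 145, 147, 143, 127, 93, 70, 93, 135, 161, 163, 165, 165, 160], [164, 166, 164, 167, 160, 144, 108, 80, 71, 71, 93, 136, 160, 165, 167, 168], [164, 166, 166, 166, 165, 158, 122, 88, 76, 72, 90, 141, 158, 169, 163, 167], [164, 163, 164, 167, 168, 161, 127, 92, 78, 74, 84, 122, 151, 165, 168, 167]]
```

```bash
python3 -m crank '[{"offset":[0,0,-0.0003],"spin":0},{"offset":[0,0,-0.0006],"spin":0},{"offset":[0,0,-0.0009],"spin":0},{"offset":[0,0,-0.0012],"spin":0},{"offset":[0,0,-0.0015],"spin":0},{"offset":[0,0,-0.0018],"spin":0},{"offset":[0,0,-0.002],"spin":0},{"offset":[0,0,-0.002],"spin":0}]' ; python3 ok.py 0.05 6 && python3 -m crank '[{"offset":[0,0,-0.0003],"spin":0},{"offset":[0,0,-0.0006],"spin":0},{"offset":[0,0,-0.0009],"spin":0},{"offset":[0,0,-0.0012],"spin":0},{"offset":[0,0,-0.0015],"spin":0},{"offset":[0,0,-0.0018],"spin":0},{"offset":[0,0,-0.002],"spin":0},{"offset":[0,0,-0.002],"spin":0}]' ; python3 ok.py 0.05 6
```

```text
clock: 26.98
eef_pos: [640.9, 5.1, 63.7]
eef_rot: [3.135, -0.0, 1.567]
wrist_force: [2.4, -0.5, 5.3]
finger_gap: 11.4
tang 5.2 rad 2.6
clock: 27.65
eef_pos: [641.0, 5.1, 61.6]
eef_rot: [3.135, -0.0, 1.567]
wrist_force: [5.4, -1.1, 3.2]
finger_gap: 11.5
tang 2.9 rad 5.5
```

Run:
```python
from h import *
s=manip.camera('scene')
g=255-s['pixels'].max(2).astype(float)
for c in (291,294,330,335,340):
    v=g[200:214,c]; v=v-v.min()*1.2; v[v<30]=0; print(c,round((v*np.arange(200,214)).sum()/v.sum(),2))
B=cv2.resize(s['pixels'][170:215,370:400],(520,780),interpolation=2)
B=cv2.resize(s['pixels'][165:215,335:405],(770,550),interpolation=2)
cv2.imwrite('pics/sc4.png',B[...,::-1])
```

```text
291 206.01
294 207.11
330 207.26
335 207.8
340 207.95
```

View pics/sc4.png

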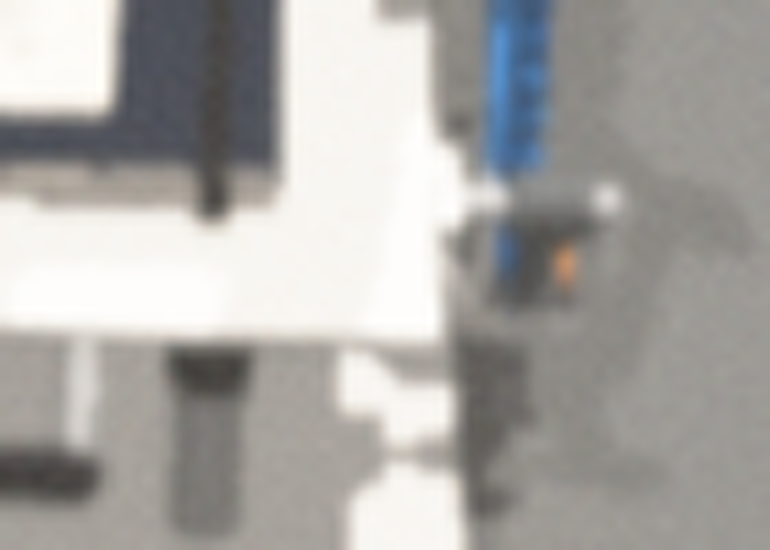

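Scene crop: the pawl (530,250) with the orange shoe mark (565,265) sits at the lower end of the quadrant. The board edge is just above the rest post at (208,360) and the bar is moving down with me, so the drag is mild and there is no notch. Continuing gently.

```bash
cat > bar.py <<'E'
from h import *
s=manip.camera('scene')
g=255-s['pixels'].max(2).astype(float)
for c in (330,335):
    v=g[200:216,c]; v=v-v.min()*1.2; v[v<30]=0; r=(v*np.arange(200,216)).sum()/v.sum()
    zs=np.arange(60,110,.5); y=proj(s,[640,0,80])[0]
    rr=[proj(s,[386+np.sqrt(255**2-(z-75)**2), 8.5+(c-y)*2.38 ,z])[1] for z in zs]
    print('bar z',round(float(np.interp(-r,-np.array(rr),zs)),1))
E
python3 bar.py; python3 -m crank '[{"offset":[0,0,-0.0004],"spin":0},{"offset":[0,0,-0.0008],"spin":0},{"offset":[0,0,-0.0012],"spin":0},{"offset":[0,0,-0.0016],"spin":0},{"offset":[0,0,-0.002],"spin":0},{"offset":[0,0,-0.0025],"spin":0},{"offset":[0,0,-0.003],"spin":0},{"offset":[0,0,-0.003],"spin":0}]' - 8|grep eef; python3 ok.py 0.04 8 && python3 -m crank '[{"offset":[0,0,-0.0004],"spin":0},{"offset":[0,0,-0.0008],"spin":0},{"offset":[0,0,-0.0012],"spin":0},{"offset":[0,0,-0.0016],"spin":0},{"offset":[0,0,-0.002],"spin":0},{"offset":[0,0,-0.0025],"spin":0},{"offset":[0,0,-0.003],"spin":0},{"offset":[0,0,-0.003],"spin":0}]'|grep eef ; python3 ok.py 0.03 8; python3 bar.py
```

```text
bar z 86.7
bar z 85.5
eef_pos: [641.1, 5.1, 58.2]
eef_rot: [3.134, -0.0, 1.567]
tang -2.3 rad 7.5
eef_pos: [641.2, 5.1, 54.7]
eef_rot: [3.134, -0.0, 1.567]
tang -3.0 rad 8.3
bar z 78.6
bar z 78.8
```

```bash
python3 -m crank '[{"offset":[-0.0002,0,-0.0004],"spin":0},{"offset":[-0.0004,0,-0.0008],"spin":0},{"offset":[-0.0005,0,-0.0012],"spin":0},{"offset":[-0.0005,0,-0.0016],"spin":0},{"offset":[-0.0005,0,-0.002],"spin":0},{"offset":[-0.0005,0,-0.0025],"spin":0},{"offset":[-0.0005,0,-0.0025],"spin":0},{"offset":[-0.0005,0,-0.0025],"spin":0}]'|grep eef; python3 ok.py 0.01 6 && python3 -m crank '[{"offset":[0,0,-0.0003],"spin":0},{"offset":[0,0,-0.0006],"spin":0},{"offset":[0,0,-0.0009],"spin":0},{"offset":[0,0,-0.0012],"spin":0},{"offset":[0,0,-0.0015],"spin":0},{"offset":[0,0,-0.0018],"spin":0},{"offset":[0,0,-0.0018],"spin":0},{"offset":[0,0,-0.0018],"spin":0}]'|grep eef ; python3 ok.py 0. 6; python3 bar.py
```

```text
eef_pos: [641.3, 5.1, 51.9]
eef_rot: [3.133, -0.0, 1.567]
tang -2.5 rad 11.0
eef_pos: [641.4, 5.1, 49.5]
eef_rot: [3.133, -0.0, 1.567]
tang -2.8 rad 7.9
bar z 74.5
bar z 74.0
```

```bash
python3 -m crank '[{"offset":[-0.0002,0,-0.0003],"spin":0},{"offset":[-0.0004,0,-0.0006],"spin":0},{"offset":[-0.0005,0,-0.0009],"spin":0},{"offset":[-0.0005,0,-0.0012],"spin":0},{"offset":[-0.0005,0,-0.0015],"spin":0},{"offset":[-0.0005,0,-0.0018],"spin":0},{"offset":[-0.0005,0,-0.0018],"spin":0},{"offset":[-0.0005,0,-0.0018],"spin":0}]'|grep eef; python3 ok.py 0.0 5 && python3 -m crank '[{"offset":[0,0,-0.0003],"spin":0},{"offset":[0,0,-0.0006],"spin":0},{"offset":[0,0,-0.0009],"spin":0},{"offset":[0,0,-0.0012],"spin":0},{"offset":[0,0,-0.0015],"spin":0},{"offset":[0,0,-0.0018],"spin":0},{"offset":[0,0,-0.0018],"spin":0},{"offset":[0,0,-0.0018],"spin":0}]'|grep eef ; python3 ok.py 0. 5; python3 bar.py
```

```text
eef_pos: [641.4, 5.1, 47.7]
eef_rot: [3.131, -0.0, 1.567]
tang -0.0 rad 8.3
eef_pos: [641.5, 5.2, 47.1]
eef_rot: [3.131, -0.0, 1.567]
tang 13.0 rad -1.7
bar z 72.1
bar z 72.2
```

```bash
python3 arc.py 0 0.17:8 0.34:8; python3 -m crank '[{"offset":[0,0,0.0003],"spin":0},{"offset":[0,0,0.0006],"spin":0},{"offset":[0,0,0.0006],"spin":0},{"offset":[0,0,0.0006],"spin":0},{"offset":[0,0,0.0006],"spin":0},{"offset":[0,0,0.0006],"spin":0},{"offset":[0,0,0.0006],"spin":0},{"offset":[0,0,0.0006],"spin":0}]' - 15; python3 ok.py 0 10
```

```text
0.17:8 [(-0.0001, 0.0054), (-0.0002, 0.0108), (-0.0005, 0.0162), (-0.0009, 0.0216), (-0.0014, 0.027), (-0.0021, 0.0324), (-0.0028, 0.0378), (-0.0037, 0.0431)]
0.34:8 [(-0.001, 0.0053), (-0.0021, 0.0106), (-0.0033, 0.0159), (-0.0046, 0.0212), (-0.006, 0.0264), (-0.0075, 0.0316), (-0.0092, 0.0368), (-0.0109, 0.0419)]
clock: 32.57
eef_pos: [641.5, 5.2, 47.3]
eef_rot: [3.131, -0.0, 1.567]
wrist_force: [5.3, -0.4, -0.4]
finger_gap: 11.5
tang -0.4 rad 5.3
```

```bash
python3 -m crank '[{"offset":[-0.0002,0,0.003],"spin":0},{"offset":[-0.0004,0,0.008],"spin":0},{"offset":[-0.0006,0,0.014],"spin":0},{"offset":[-0.001,0,0.02],"spin":0},{"offset":[-0.0016,0,0.0265],"spin":0},{"offset":[-0.0023,0,0.0325],"spin":0},{"offset":[-0.003,0,0.038],"spin":0},{"offset":[-0.0039,0,0.043],"spin":0}]'; python3 ok.py 0.17 10 && python3 -m crank '[{"offset":[-0.001,0,0.0053],"spin":0},{"offset":[-0.0021,0,0.0106],"spin":0},{"offset":[-0.0033,0,0.0159],"spin":0},{"offset":[-0.0046,0,0.0212],"spin":0},{"offset":[-0.006,0,0.0264],"spin":0},{"offset":[-0.0075,0,0.0316],"spin":0},{"offset":[-0.0087,0,0.035],"spin":0},{"offset":[-0.0087,0,0.035],"spin":0}]'; python3 ok.py 0.33 10
```

```text
clock: 33.23
eef_pos: [637.9, 5.2, 90.1]
eef_rot: [3.13, -0.0, 1.567]
wrist_force: [9.7, -0.9, -2.9]
finger_gap: 11.7
tang -4.5 rad 9.1
clock: 33.9
eef_pos: [629.6, 5.2, 125.6]
eef_rot: [3.128, -0.0, 1.567]
wrist_force: [8.6, -0.2, -1.0]
finger_gap: 11.5
tang -3.7 rad 7.8
```

```bash
python3 -m crank '[{"offset":[0,0,0.001],"spin":0},{"offset":[-0.0003,0,0.0025],"spin":0},{"offset":[-0.0006,0,0.004],"spin":0},{"offset":[-0.001,0,0.005],"spin":0},{"offset":[-0.0012,0,0.006],"spin":0},{"offset":[-0.0012,0,0.006],"spin":0},{"offset":[-0.0012,0,0.006],"spin":0},{"offset":[-0.0012,0,0.006],"spin":0}]'; python3 ok.py 0.33 10 && python3 -m crank '[{"offset":[0.0002,0,-0.0006],"spin":0},{"offset":[0.0005,0,-0.0012],"spin":0},{"offset":[0.0007,0,-0.0018],"spin":0},{"offset":[0.001,0,-0.0025],"spin":0},{"offset":[0.0013,0,-0.0032],"spin":0},{"offset":[0.0016,0,-0.004],"spin":0},{"offset":[0.0016,0,-0.004],"spin":0},{"offset":[0.0016,0,-0.004],"spin":0}]'; python3 ok.py 0.32 5 && python3 -m crank '[{"offset":[0.0001,0,-0.0003],"spin":0},{"offset":[0.0002,0,-0.0006],"spin":0},{"offset":[0.0003,0,-0.001],"spin":0},{"offset":[0.0004,0,-0.0014],"spin":0},{"offset":[0.0005,0,-0.0017],"spin":0},{"offset":[0.0006,0,-0.002],"spin":0},{"offset":[0.0006,0,-0.002],"spin":0},{"offset":[0.0006,0,-0.002],"spin":0}]' ; python3 ok.py 0.31 5
```

```text
clock: 34.57
eef_pos: [627.9, 5.3, 131.1]
eef_rot: [3.13, -0.0, 1.567]
wrist_force: [-2.9, -1.3, -4.3]
finger_gap: 11.3
tang -3.1 rad -4.1
clock: 35.23
eef_pos: [629.3, 5.3, 126.9]
eef_rot: [3.131, -0.0, 1.567]
wrist_force: [-2.9, -1.7, -4.4]
finger_gap: 11.5
tang -3.3 rad -4.1
clock: 35.9
eef_pos: [630.0, 5.3, 124.9]
eef_rot: [3.131, -0.001, 1.567]
wrist_force: [-1.1, -1.3, -3.6]
finger_gap: 11.7
tang -3.1 rad -2.1
```

```bash
s() { python3 ok.py $1 2.5; }
python3 ok.py 0.31 5 && python3 -m crank '[{"offset":[0.0001,0,-0.0003],"spin":0},{"offset":[0.0002,0,-0.0006],"spin":0},{"offset":[0.0003,0,-0.0009],"spin":0},{"offset":[0.0004,0,-0.0012],"spin":0},{"offset":[0.0005,0,-0.0015],"spin":0},{"offset":[0.0005,0,-0.0015],"spin":0},{"offset":[0.0005,0,-0.0015],"spin":0},{"offset":[0.0005,0,-0.0015],"spin":0}]'|grep eef_p; python3 ok.py 0.3 4 && python3 -m crank '[{"offset":[0.0001,0,-0.0003],"spin":0},{"offset":[0.0002,0,-0.0006],"spin":0},{"offset":[0.0003,0,-0.0009],"spin":0},{"offset":[0.0004,0,-0.0012],"spin":0},{"offset":[0.0005,0,-0.0015],"spin":0},{"offset":[0.0005,0,-0.0015],"spin":0},{"offset":[0.0005,0,-0.0015],"spin":0},{"offset":[0.0005,0,-0.0015],"spin":0}]'|grep eef_p; python3 ok.py 0.3 4 && python3 -m crank '[{"offset":[0.0001,0,-0.0003],"spin":0},{"offset":[0.0002,0,-0.0006],"spin":0},{"offset":[0.0003,0,-0.0009],"spin":0},{"offset":[0.0004,0,-0.0012],"spin":0},{"offset":[0.0005,0,-0.0015],"spin":0},{"offset":[0.0005,0,-0.0015],"spin":0},{"offset":[0.0005,0,-0.0015],"spin":0},{"offset":[0.0005,0,-0.0015],"spin":0}]'|grep eef_p; python3 ok.py 0.29 4
```

```text
tang -3.1 rad -2.1
eef_pos: [630.4, 5.2, 123.4]
tang -0.3 rad -3.7
eef_pos: [630.8, 5.2, 122.1]
tang 2.1 rad -5.7
eef_pos: [631.2, 5.2, 120.9]
tang 4.6 rad -6.1
```

```bash
python3 -m crank '[{"offset":[-0.0003,0,0.001],"spin":0},{"offset":[-0.0007,0,0.0022],"spin":0},{"offset":[-0.0007,0,0.0022],"spin":0},{"offset":[-0.0007,0,0.0022],"spin":0},{"offset":[-0.0007,0,0.0022],"spin":0},{"offset":[-0.0007,0,0.0022],"spin":0},{"offset":[-0.0007,0,0.0022],"spin":0},{"offset":[-0.0007,0,0.0022],"spin":0}]'; python3 ok.py 0.3 4;  python3 -m crank '[{"offset":[-0.0001,0,0.0007],"spin":0},{"offset":[-0.0002,0,0.0007],"spin":0},{"offset":[-0.0002,0,0.0007],"spin":0},{"offset":[-0.0002,0,0.0007],"spin":0},{"offset":[-0.0002,0,0.0007],"spin":0},{"offset":[-0.0002,0,0.0007],"spin":0},{"offset":[-0.0002,0,0.0007],"spin":0},{"offset":[-0.0002,0,0.0007],"spin":0}]'; python3 ok.py 0.3 4; python3 bar.py
```

```text
clock: 38.57
eef_pos: [630.5, 5.2, 123.1]
eef_rot: [3.131, -0.0, 1.567]
wrist_force: [-4.1, -1.0, -0.7]
finger_gap: 11.5
tang 0.5 rad -4.1
clock: 39.23
eef_pos: [630.3, 5.2, 123.8]
eef_rot: [3.131, -0.0, 1.567]
wrist_force: [-3.6, -0.0, -2.2]
finger_gap: 11.7
tang -1.0 rad -4.1
bar z nan
bar z nanbar.py:5: RuntimeWarning: invalid value encountered in scalar divide
  v=g[200:216,c]; v=v-v.min()*1.2; v[v<30]=0; r=(v*np.arange(200,216)).sum()/v.sum()
```

```bash
python3 -m crank '[{"offset":[-0.001,0,0.003],"spin":0},{"offset":[-0.0025,0,0.007],"spin":0},{"offset":[-0.004,0,0.0115],"spin":0},{"offset":[-0.006,0,0.016],"spin":0},{"offset":[-0.0075,0,0.0205],"spin":0},{"offset":[-0.009,0,0.024],"spin":0},{"offset":[-0.0098,0,0.0255],"spin":0},{"offset":[-0.0098,0,0.0255],"spin":0}]'; python3 ok.py 0.41 8 && python3 -m crank '[{"offset":[0.0002,0,-0.0005],"spin":0},{"offset":[0.0004,0,-0.001],"spin":0},{"offset":[0.0006,0,-0.0015],"spin":0},{"offset":[0.0009,0,-0.0022],"spin":0},{"offset":[0.0012,0,-0.0028],"spin":0},{"offset":[0.0014,0,-0.0033],"spin":0},{"offset":[0.0015,0,-0.0035],"spin":0},{"offset":[0.0015,0,-0.0035],"spin":0}]'; python3 ok.py 0.39 4
```

```text
clock: 39.95
eef_pos: [620.7, 5.3, 150.1]
eef_rot: [3.13, -0.0, 1.567]
wrist_force: [3.9, -0.1, -1.3]
finger_gap: 11.3
tang -2.7 rad 3.1
clock: 40.62
eef_pos: [622.3, 5.3, 146.5]
eef_rot: [3.13, -0.0, 1.567]
wrist_force: [2.8, -0.6, -2.7]
finger_gap: 11.4
tang -3.5 rad 1.6
```

```bash
python3 -m crank '[{"offset":[0.0001,0,-0.0003],"spin":0},{"offset":[0.0003,0,-0.0006],"spin":0},{"offset":[0.0004,0,-0.0009],"spin":0},{"offset":[0.0005,0,-0.0012],"spin":0},{"offset":[0.0006,0,-0.0015],"spin":0},{"offset":[0.0006,0,-0.0015],"spin":0},{"offset":[0.0006,0,-0.0015],"spin":0},{"offset":[0.0006,0,-0.0015],"spin":0}]'|grep eef_p; python3 ok.py 0.39 4; python3 -m crank '[{"offset":[0.0001,0,-0.0003],"spin":0},{"offset":[0.0003,0,-0.0006],"spin":0},{"offset":[0.0004,0,-0.0009],"spin":0},{"offset":[0.0004,0,-0.0011],"spin":0},{"offset":[0.0004,0,-0.0011],"spin":0},{"offset":[0.0004,0,-0.0011],"spin":0},{"offset":[0.0004,0,-0.0011],"spin":0},{"offset":[0.0004,0,-0.0011],"spin":0}]'|grep eef_p; python3 ok.py 0.39 4
```

```text
eef_pos: [622.9, 5.2, 145.1]
tang -1.1 rad 0.5
eef_pos: [623.3, 5.3, 144.1]
tang 1.0 rad -0.0
```

Seated at slope ≈0.39 (t≈0 at z 144.6), nearer 0.349 than the notch below (≈0.302). Releasing gently.

```bash
python3 -m crank '[{"offset":[0,0,0],"spin":0},{"offset":[0,0,0],"spin":0},{"offset":[0,0,0],"spin":0},{"offset":[0,0,0],"spin":0},{"offset":[0,0,0],"spin":0},{"offset":[0,0,0],"spin":0},{"offset":[0,0,0],"spin":0},{"offset":[0,0,0],"spin":0}]' 0.05 3;python3 -m crank '[{"offset":[0,0,0],"spin":0},{"offset":[0,0,0],"spin":0},{"offset":[0,0,0],"spin":0},{"offset":[0,0,0],"spin":0},{"offset":[0,0,0],"spin":0},{"offset":[0,0,0],"spin":0},{"offset":[0,0,0],"spin":0},{"offset":[0,0,0],"spin":0}]' 0.35 3; python3 -m crank '[{"offset":[0,0,0.01],"spin":0},{"offset":[0,0,0.025],"spin":0},{"offset":[0,0,0.045],"spin":0},{"offset":[0,0,0.07],"spin":0},{"offset":[0,0,0.095],"spin":0},{"offset":[0,0,0.115],"spin":0},{"offset":[0,0,0.125],"spin":0},{"offset":[0,0,0.125],"spin":0}]'
```

```text
clock: 42.62
eef_pos: [623.3, 5.3, 144.0]
eef_rot: [3.13, -0.0, 1.567]
wrist_force: [-0.5, -0.3, -0.1]
finger_gap: 11.5
clock: 43.28
eef_pos: [623.3, 5.3, 144.1]
eef_rot: [3.13, -0.0, 1.567]
wrist_force: [-0.1, -0.6, 0.6]
finger_gap: 33.0
clock: 43.95
eef_pos: [623.8, 5.2, 271.8]
eef_rot: [3.125, -0.0, 1.567]
wrist_force: [0.8, -1.0, -0.2]
finger_gap: 33.2
```

Run:
```python
from h import *
t=manip.camera('top'); s=manip.camera('scene'); 
from scipy.spatial.transform import Rotation as R
st=manip.read_state();w=manip.camera('wrist')
B=np.hstack([cv2.resize(s['pixels'][100:240,230:410],(540,420),interpolation=2)])
cv2.imwrite('pics/f.png',B[...,::-1])
T=np.eye(4);T[:3,:3]=R.from_euler('xyz',st['eef_rot']).as_matrix();T[:3,3]=st['eef_pos']
w['extrinsics']=np.linalg.inv(T@np.array(w['hand_eye']))
save(w,'w3.png')
for S in (.3,.39): print([proj(c,[386.5+255*np.cos(S),40,75+255*np.sin(S)]).round(1).tolist() for c in (s,w)])
print(st['clock'])
g=s['pixels'].max(2); print(g[170:205,[300,335]].T.tolist())
```

```text
[[327.7, 182.9], [325.2, 161.3]]
[[327.7, 173.1], [317.5, 163.7]]
44.05
[[156, 128, 92, 68, 64, 65, 94, 137, 158, 162, 165, 161, 162, 164, 164, 163, 162, 163, 165, 163, 162, 163, 159, 163, 166, 163, 161, 164, 162, 163, 163, 161, 161, 164, 161], [163, 157, 132, 98, 78, 77, 69, 95, 138, 161, 164, 164, 166, 160, 165, 163, 165, 163, 165, 164, 165, 164, 164, 167, 163, 164, 165, 165, 162, 166, 163, 165, 163, 162, 164]]
```

View pics/f.png

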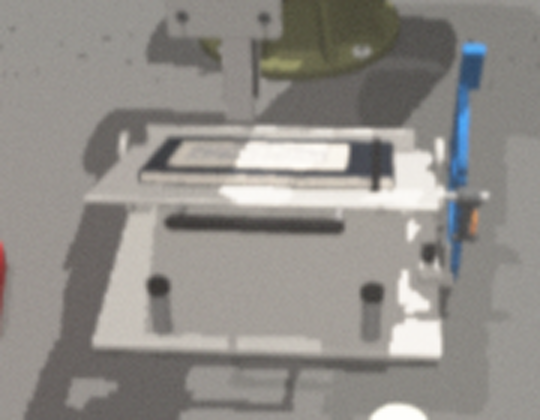

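Scene crop: the board stands alone at the intermediate slope, the bar (255,223) is free, the gripper is clear above and the pawl is on the quadrant at (465,200). The bar row of 174.8 gives a slope of about 0.385, which agrees with the arm's reading. Handing in.

Run:
```python
from h import *
t=manip.camera('top')
for n in ['tip_box','tube_rack','reagent_bottle','vial']: print(n,[np.round(d['location']).tolist() for d in manip.search_frame(t,n)[:1]])
s=manip.camera('scene');g=s['pixels'].max(2);print(g[170:180,335].tolist())
print(manip.sign_off())
```

```text
tip_box [[505.0, 330.0, 57.0]]
tube_rack [[529.0, -269.0, 30.0]]
reagent_bottle [[737.0, 119.0, 91.0]]
vial [[736.0, -92.0, 59.0]]
[160, 155, 132, 95, 78, 71, 72, 94, 135, 161]
the job is handed in; nothing more can be done
None
```

The job is handed in at about 44 s: the board stands on its own at about 0.385–0.39 rad (22°), and the gripper is clear above it. I raised it by the bar to the stop, lowered it flat, raised it again and let it down onto that notch.

- **Stop:** I felt it at about 1.11 rad with about 14 N. Going down, the pawl did not catch over more than a full notch spacing, so it had let go.
- **Lowering:** There was a light drag of about 5 N, 10–15 mm above flat, and the bar slipped a few millimetres in the fingers. The board then came to rest firmly on its supports, at 13 N.
- **Last checks:** The camera shows the bar holding steady after release, and the four things around the stand are where they were, within the detector's accuracy.

**Choice of notch:** this was close. I measured the notch below at about 0.302 rad, 0.047 from 20° (0.349 rad), and the chosen one at 0.385–0.391 rad, 0.036–0.042 away. My estimates of the quadrant's shift ran from -0.113 to -0.124 rad. Most favour the chosen notch, but the stop reading, at -0.113 to -0.116, is practically a tie.

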